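# Twist the filter cup home in the valve body

## Task

Of the two handled filter cups on the packing bench, take the wide one and start it upright in the mouth of the brass valve body with its handle crosswise to the body's two ears. Then press and turn it together through a quarter turn, either way, so that it works down past the snug rubber pads until it is fully home with its handle in line with the ears, and let go. Leave the slim cup where it stands.

Things in the scene. Friction and masses are not known exactly. Their poses are not given: they have to be found in the camera images.
- cup_mid (a point): Centre, half-way up, of the wide filter cup: pale grey plastic, closed, 150 g, 78 mm tall. Round body 46 mm across, 40 mm tall, its lowest 12 mm tapering to a 38 mm foot 39 mm below this point. On top an upright flat paddle handle, 40 mm long (x), 12 mm thick (y), from 1 to 39 mm above this point, ends alike; z up. Grip its thickness 24 mm above this point, clear of the body.
- seat (a point): Centre of the floor inside the brass valve body where the cup bottoms out (home: cup mid 39 mm above it); z up, x through the two ears. The body is fixed: an upright brass tube, 80 mm outer and 56 mm inner diameter, on a steel plate 150 (x) x 100 x 10 mm; two brass block ears, 18 mm wide, at its +x and -x sides reach 70 mm from the axis, 30 mm above this point.
- mouth (a point): Centre of the valve body's open mouth, level with the tube's rim, 32 mm above the seat, axes as the seat's. Inside, four sprung rubber pads leave a 43 mm opening 15 to 21 mm above the seat, rounded on top. They centre and grip the cup: set down gently, it sticks with its foot about 12 mm above the seat; pressing on takes 8 to 18 N straight, about half while turning.
- slim_mid (a point): Centre, half-way up, of the slim filter cup, the wrong one: same shape, colour and 78 mm height, but its body is 30 mm across and its paddle 26 mm long, 10 mm thick. It stands on the bench on the other side of the valve body from the wide cup; which side is which varies.
There are look-alikes about, which are no part of the job. Leave any green look-alike of the part that bears cup_mid alone.

How it is judged:
On the way, in this order (a step that is already met when the one before it is completed fails the run):
1. the wide cup is started in the mouth, its foot 8 to 24 mm above the seat, upright, with its handle crosswise to the ears (more than 60 degrees off their line) (horizontal distance between cup_mid and seat below 0.012 m and z of cup_mid in the frame of seat between 0.047 and 0.063 m and angle between the x axis of cup_mid and the x axis of seat, either way round above 1.0472 rad and angle between cup_mid's own z axis and vertical below 0.25 rad), for 0.1 s.
2. on its way down (foot 2 to 13 mm above the seat) it is partly turned, its handle between 15 and 55 degrees off the ears' line (horizontal distance between cup_mid and seat below 0.012 m and z of cup_mid in the frame of seat between 0.041 and 0.052 m and angle between the x axis of cup_mid and the x axis of seat, either way round between 0.261799 and 0.95993 rad), for 0.04 s.
At the end, for the whole second after the job is handed in: The wide cup stands upright (within 7 degrees) in the valve body, its foot within 3 mm of the seat and its centre within 6 mm of the axis, its handle within 15 degrees of the ears' line, at rest and released; the slim cup is within 30 mm of where it started (horizontal distance between cup_mid and seat below 0.006 m and z of cup_mid in the frame of seat between 0.035 and 0.042 m and angle between the x axis of cup_mid and the x axis of seat, either way round below 0.261799 rad and angle between cup_mid's own z axis and vertical below 0.12 rad and linear speed of cup below 0.02 m/s and distance of slim_mid from where it was at the start of the episode below 0.03 m); the robot touches nothing.
It fails at once if the slim cup is moved more than 30 mm (distance of slim_mid from where it was at the start of the episode above 0.03 m).
It also fails if it takes over 42 s, if anything falls off the work surface, if the arm or the gripper's body presses on something with over 40 N, if the wrist force passes 120 N, or if a joint passes its speed limit or range.

## Robot

A 6-joint arm with a two-finger parallel gripper is mounted at the origin on the work surface. World frame = base frame: x ahead of the robot, y to its left, z up, the work surface at z = 0. Lengths are in m, angles in rad, forces in N, time in s.
With the tool pointing down it reaches from about 0.35 to 0.85 m from the base axis. Payload 8.1 kg.
Tool frame: the origin (TCP) lies at the very end of the fingers, on their centre line; the grasp point (between the pads) lies 19 mm behind it (robot.pinch_z is the z of the grasp point in the tool frame, in m); z points along the fingers, y is the direction in which the jaws open and shut (so a half turn about z gives the same grasp; the last joint's range is limited). The gripper opens to 93 mm and grips with 3 to 60 N. Pads are 15 mm wide; open, the fingers measure 128 mm over their backs; the gripper's body (75 mm by 188 mm) begins 65 mm behind the grasp point.
Start: joints at [-1.328, 0.13, 1.488, -0, 1.523, -0.085], TCP at [0.193, -0.568, 0.219] pointing down, gripper open.
Joint ranges: [-2.96, 2.96], [-0.89, 2.26], [0.02, 2.5], [-1.34, 4.48], [0, 2.73], [-2.66, 2.66]. Speed limits (rad/s): [2.39, 2.39, 2.79, 3.14, 3.14, 3.14].

## Interface

Orientations are given as a rotation vector (axis times angle).
In Python, from plant import robot gives the robot as it stands.
- The arm moves only by the tool drive_tool, never from a script. Its argument "steps" is a list of rows, each an object of numbers: "jaw": the opening, from 0 (shut) to 1 (fully open); "tx", "ty", "tz": the shift along the tool's x, y, z scaled (see below); "turn": the turn about the tool's z scaled (see below). A call has 1 to 12 rows; each row is the pose to reach, as a shift and turn from the pose commanded when the call began, along the tool's axes at that moment, turning the shorter way round; what a row does not reach only later rows make up. The controller multiplies each number of a shift by 0.3 m and each number of a turn by 180 degrees. A row lasts 1/10 s, in which the tool goes at most 50 mm and 8.59 degrees, less where a joint would pass 70% of its speed; a pose out of reach is approached as far as the arm can. A call with a number of a shift or a turn outside -1 to 1 is refused whole. A call with a gripper value outside its range is refused whole. The fingers move at their own pace and stop on an object; "force" is the grip in N (left out, the last holds). Time passes only in rows, so rows that repeat a pose let the fingers close. It gives the time, the measured TCP pose, the force and the opening at its end, in the units of the state.
- robot.read_state(): the state, without advancing time (a new reading comes with each control period).
- robot.read_camera(name): name is "scene" or "top"; returns (picture, depth): 420x560x3 uint8, blue, green, red; 420x560 float32, m along the optical axis (not along the pixel's ray), 0 where there is no reading.
- robot.get_calibration(name): a dict with "fx", "fy", "cx", "cy" (pixels), "k1" (the pictures are not rectified: a ray, as slopes to the right and down, at radius r is drawn at 1 + k1 r^2 times it, then the intrinsics apply), "eye" and "attitude" of the camera in the world. Camera axes: x right, y down, z forward; pixel columns grow to the right and rows downward; lengths in m; the calibration is good to about 2 mm. A picture is of the moment at which its call begins. get_calibration takes no time and is no camera call.
- robot.close_job(): hands the job in, once; it reports no verdict.
The state is a dict: "t": time; "q": joint angles; "dq": joint speeds; "joint_torque": joint torques, N m; "tool_pos": TCP position; "orientation": TCP orientation; "force": force on the tool from outside, world axes, zero at the start; "wrist_torque": the same for the moment, N m; "opening": finger opening in m.
Only numpy, scipy, OpenCV 4.12 (cv2) and the standard library are available. Lean on these libraries where they do the work, as an engineer would, in place of code of your own. Each camera call takes 0.05 s, during which the arm holds its last target.

## Working session

There is one attempt and no reset: what is moved stays moved. The work goes in short steps, Python scripts to look and compute and a tool call to move; the robot and the scene stay as the last step left them, time stands still between calls to the robot, and variables do not carry over. Pictures are saved under pics/ and viewed, and the job is handed in when it is done.

Besides the shell and the picture viewer there is one more tool, called after "Request:" as name(argument=value, ...) on one line, values as JSON. drive_tool: Moves the arm, as the interface text tells. Its arguments: {"type":"object","properties":{"steps":{"type":"array"},"force":{"type":"number"}},"required":["steps"]}

```bash
ls; mkdir -p pics; cat > h.py <<'E'
import numpy as np, cv2
from plant import robot
from scipy.spatial.transform import Rotation as R
def cal(n):
    c=robot.get_calibration(n); return c
def Rm(c):
    a=np.array(c["attitude"],float)
    if a.shape==(3,3): return a
    if a.size==4: return R.from_quat(a).as_matrix()
    return R.from_rotvec(a).as_matrix()
def rays(n,uv):
    c=cal(n); K=np.array([[c["fx"],0,c["cx"]],[0,c["fy"],c["cy"]],[0,0,1.]])
    p=cv2.undistortPoints(np.array(uv,float).reshape(-1,1,2),K,np.array([c["k1"],0,0,0.])).reshape(-1,2)
    d=np.c_[p,np.ones(len(p))]
    return np.array(c["eye"],float), d@Rm(c).T
def plane(n,uv,z):
    e,d=rays(n,uv); return e+d*((z-e[2])/d[:,2])[:,None]
def pts(n,uv,depth):
    e,d=rays(n,uv); return e+d*np.array(depth)[:,None]
E
python3 - <<'E'
from h import *
for n in("scene","top"):
    im,d=robot.read_camera(n); cv2.imwrite(f"pics/{n}0.png",im); np.save(f"{n}0.npy",d); print(n,cal(n))
print(robot.read_state(), robot.pinch_z)
E
```

```text
pics
scene {'fx': 536.7536772549562, 'fy': 536.7536772549562, 'cx': 280.3556645067194, 'cy': 207.15440451268336, 'k1': 0.06230158649478182, 'eye': array([0.81019832, 0.50722777, 0.94230475]), 'attitude': array([-0.73668206, -2.77466706,  0.81410891])}
top {'fx': 418.170959271571, 'fy': 418.170959271571, 'cx': 279.13117926584454, 'cy': 210.62466343726464, 'k1': -0.06111065868075708, 'eye': array([0.41245811, 0.01568304, 0.98747527]), 'attitude': array([-2.21856488,  2.15679233, -0.09007609])}
{'t': 0.1, 'q': array([-1.32840519e+00,  1.31075115e-01,  1.48914660e+00,  1.05107758e-05,
        1.52304494e+00, -8.54491223e-02]), 'dq': array([ 0.00106045, -0.0001437 , -0.0024456 ,  0.00093779,  0.00174417,
        0.00248582]), 'joint_torque': array([ 1.81086238e-03, -5.61337852e+01, -4.93097162e+01,  7.71661894e-02,
        2.91392725e-02, -8.22114089e-05]), 'tool_pos': array([ 0.19307146, -0.56753947,  0.21771172]), 'orientation': array([-3.09783291e+00, -5.12393913e-01,  1.89588708e-04]), 'force': array([-0.43954501,  0.02037557,  0.26678144]), 'wrist_torque': array([-0.02396831, -0.05241058,  0.03833886]), 'opening': 0.09297347679806331} -0.0188
```

View pics/scene0.png

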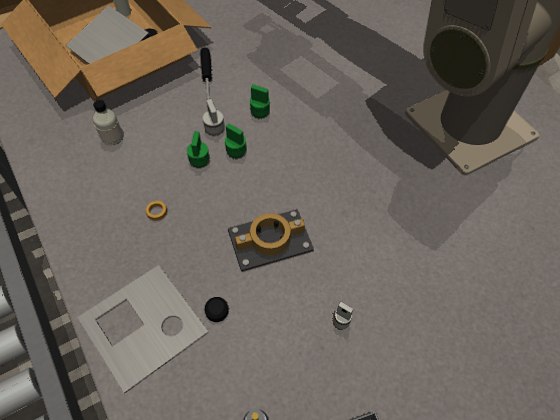

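View pics/top0.png

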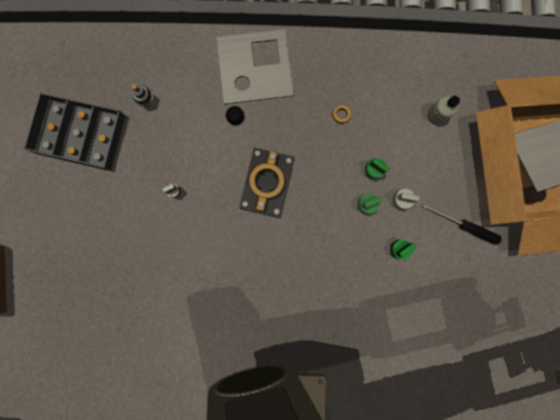

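The wide cup is at scene (213,117) and top (406,199), among three green look-alikes and a screwdriver. The slim cup is at scene (343,315) and top (173,191). The valve is at scene (270,232) and top (267,181). I'll zoom in next.

```bash
python3 - <<'E'
import cv2,numpy as np
s=cv2.imread("pics/scene0.png");t=cv2.imread("pics/top0.png")
def z(im,x,y,w,h,k,n): cv2.imwrite(n,cv2.resize(im[y:y+h,x:x+w],None,fx=k,fy=k,interpolation=cv2.INTER_NEAREST))
a=cv2.resize(s[80:180,170:290],None,fx=5,fy=5,interpolation=0)[:, :600]
z(s,180,80,100,100,4,"pics/a.png");z(t,340,150,130,110,4,"pics/b.png")
L=[cv2.imread("pics/a.png"),cv2.imread("pics/b.png")[:400,:400]]
cv2.imwrite("pics/ab.png",np.hstack(L))
z(s,220,195,100,80,4,"pics/c.png");z(t,220,140,100,80,4,"pics/d.png")
cv2.imwrite("pics/cd.png",np.hstack([cv2.imread("pics/c.png"),cv2.imread("pics/d.png")]))
E
```

```text
(no output)
```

View pics/ab.png

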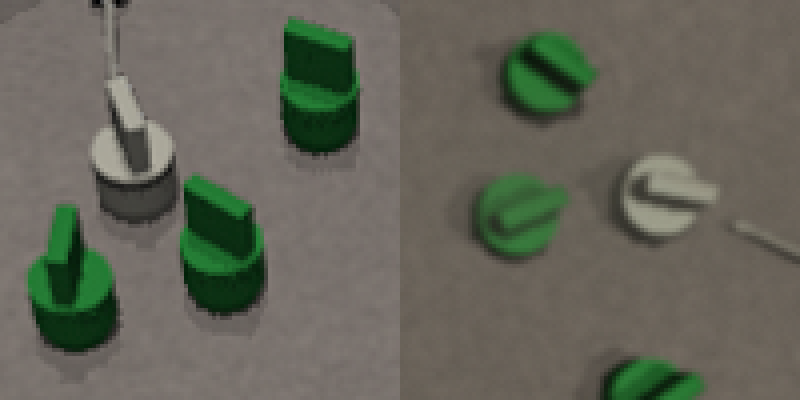

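View pics/cd.png

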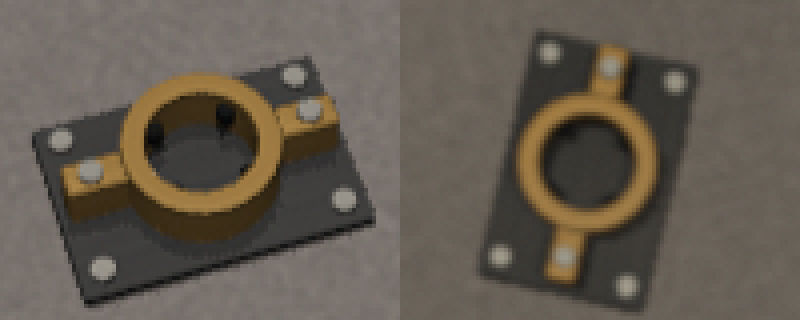

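```bash
cat > m.py <<'E'
from h import *
def grab(n,box,col,im,d):
    x,y,w,h=box; hsv=cv2.cvtColor(im,cv2.COLOR_BGR2HSV).astype(int)
    H,S,V=hsv[...,0],hsv[...,1],hsv[...,2]
    m=((H>10)&(H<25)&(S>120)&(V>60)) if col=='brass' else ((S<45)&(V>120) if col=='pale' else ((H>45)&(H<75)&(S>100)))
    mm=np.zeros_like(m);mm[y:y+h,x:x+w]=m[y:y+h,x:x+w]
    v,u=np.nonzero(mm&(d>0))
    return np.c_[u,v].astype(float),d[v,u],mm
E
python3 - <<'E'
from m import *
I={n:(cv2.imread(f"pics/{n}0.png"),np.load(f"{n}0.npy")) for n in("scene","top")}
for n,box in(("scene",(225,200,95,70)),("top",(235,145,65,75))):
    im,d=I[n]; uv,dd,mm=grab(n,box,'brass',im,d); P=pts(n,uv,dd)
    print(n,"brass",len(P),"z pct",np.percentile(P[:,2],[5,25,50,75,95]).round(4))
    h=np.histogram(P[:,2],bins=np.arange(0,.07,.004)); print(h[0])
    T=P[P[:,2]>0.037]
    print("top mean",T.mean(0).round(4), T.min(0).round(4),T.max(0).round(4))
for n,box in(("scene",(195,88,40,60)),("top",(385,180,40,40)) ):
    im,d=I[n]; uv,dd,mm=grab(n,box,'pale',im,d); P=pts(n,uv,dd)
    print(n,"cup",len(P),np.histogram(P[:,2],bins=np.arange(-.004,.09,.004))[0])
    for lo,hi in((.034,.046),(.07,.086)):
        T=P[(P[:,2]>lo)&(P[:,2]<hi)]; print(lo,len(T),T.mean(0).round(4),T.min(0).round(4),T.max(0).round(4))
        q=T[:,:2]-T[:,:2].mean(0); w,v=np.linalg.eigh(q.T@q); print("ang",np.degrees(np.arctan2(v[1,1],v[0,1])))
for n,box in(("scene",(325,295,30,40)),("top",(155,175,35,30)) ):
    im,d=I[n]; uv,dd,mm=grab(n,box,'pale',im,d); P=pts(n,uv,dd); print(n,"slim",len(P),P.mean(0).round(4),P[:,2].max())
E
```

```text
scene brass 803 z pct [0.0301 0.0371 0.0386 0.0401 0.0418]
[  1  12   6   6   1   1   8  14  76 467 209   2   0   0   0   0   0]
top mean [0.5558 0.0439 0.0394] [0.4876 0.0038 0.037 ] [0.6229 0.0821 0.0448]
top brass 702 z pct [0.0113 0.0384 0.0403 0.0417 0.0435]
[  0   8  29   6   3   2   8  15  28 211 379  13   0   0   0   0   0]
top mean [0.5509 0.0389 0.0408] [ 0.4831 -0.0007  0.037 ] [0.62   0.0772 0.046 ]
scene cup 1018 [552  93   0   4  14   0   0   0   0  25 108  19   0   0   1   1   0   0
   0  38  33   2   0]
0.034 150 [ 0.5217 -0.2751  0.038 ] [ 0.4973 -0.3     0.0341] [ 0.5431 -0.2529  0.0418]
ang 164.63113296152562
0.07 73 [ 0.5208 -0.276   0.0758] [ 0.5127 -0.2971  0.0724] [ 0.5279 -0.2546  0.0807]
ang 81.28204534102366
top cup 236 [ 2  2  0  0  0  0  0  0  0  1 87 56  3  0  0  0  0  0  0  7 75  3  0]
0.034 147 [ 0.5184 -0.2788  0.0397] [ 0.4988 -0.2989  0.0356] [ 0.541  -0.258   0.0446]
ang 173.51523006703005
0.07 85 [ 0.5199 -0.2797  0.0775] [ 0.512  -0.299   0.0735] [ 0.5269 -0.2605  0.082 ]
ang 79.23662300230912
scene slim 649 [0.5203 0.2403 0.0112] 0.07954056831590528
top slim 67 [0.5227 0.2566 0.0608] 0.0813906922984936
```

```bash
python3 - <<'E'
from m import *
from scipy.optimize import least_squares
I={n:(cv2.imread(f"pics/{n}0.png"),np.load(f"{n}0.npy")) for n in("scene","top")}
def circ(q):
    f=lambda p:np.hypot(q[:,0]-p[0],q[:,1]-p[1])-p[2]
    r=least_squares(f,[*q.mean(0),.03],loss='soft_l1',f_scale=.0007); return r.x,np.sqrt(np.mean(r.fun**2))
rimuv={}
for n,box in(("scene",(225,200,95,70)),("top",(235,145,65,75))):
    im,d=I[n]; uv,dd,mm=grab(n,box,'brass',im,d); P=pts(n,uv,dd)
    # rim top: annulus fit, all brass pixels within, cast at 0.042
    q=plane(n,uv,.042); c0=np.array([.5535,.0415])
    # bright top surface only
    m=(im[...,2]>120)&mm
    cs,h=cv2.findContours(m.astype(np.uint8),cv2.RETR_CCOMP,cv2.CHAIN_APPROX_NONE)
    cs=sorted(cs,key=len,reverse=True)
    for c in cs[:2]:
        q=plane(n,c[:,0,:],.042)[:,:2]
        k=None
        g=q
        for it in range(4):
            x,e=circ(g); r=np.hypot(*(q-x[:2]).T); g=q[abs(r-x[2])<.003]
        print(n,len(c),len(g),x.round(4),e.round(5))
    # ears axis: pixels at radius>43mm
    qq=plane(n,np.argwhere(m)[:,::-1],.040)[:,:2]; r=np.hypot(*(qq-x[:2]).T); E=qq[r>.045]-x[:2]
    w,v=np.linalg.eigh(E.T@E); print("ear ang",np.degrees(np.arctan2(v[1,1],v[0,1])),len(E), "ext",np.abs(E@v[:,1]).max())
    s=E@v[:,1]; print(E[s>0].mean(0),E[s<0].mean(0))
# paddle top edges by depth
for n,box in(("scene",(195,88,40,60)),("top",(385,180,40,40)) ):
    im,d=I[n]; uv,dd,mm=grab(n,box,'pale',im,d); P=pts(n,uv,dd)
    T=P[:,2]>.06; u=uv[T]; p=plane(n,u,.078)[:,:2]
    rr=cv2.minAreaRect(p.astype(np.float32)*1000); print(n,"paddle",rr, p.mean(0))
    q=p-p.mean(0); w,v=np.linalg.eigh(q.T@q); print("ang",np.degrees(np.arctan2(v[1,1],v[0,1])))
    B=(P[:,2]>.03); m=np.zeros(mm.shape,np.uint8); m[uv[B][:,1].astype(int),uv[B][:,0].astype(int)]=1
    T2=(P[:,2]>.034)&(P[:,2]<.048); q=plane(n,uv[T2],.040)[:,:2]
    hull=cv2.convexHull(q.astype(np.float32))[:,0]; print("body circ",circ(hull))
# green distances
for n in("scene","top"):
    im,d=I[n]; uv,dd,mm=grab(n,(0,0,560,420),'green',im,d)
    k,l=cv2.connectedComponents(mm.astype(np.uint8))
    for i in range(1,k):
        v,u=np.nonzero((l==i)&(d>0))
        if len(v)<40: continue
        P=pts(n,np.c_[u,v],d[v,u]); B=P[(P[:,2]>.034)&(P[:,2]<.046)]; T=P[P[:,2]>.07]
        print(n,"green body",B.mean(0).round(3),"pad",T.mean(0).round(3))
E
```

```text
scene 185 100 [0.5546 0.0438 0.0379] 0.00074
scene 81 81 [0.5542 0.0437 0.0294] 0.00055
ear ang 168.61915602337345 95 ext 0.06841420264341488
[-0.05526747  0.01329884] [ 0.05662281 -0.00962251]
top 114 87 [0.5515 0.0397 0.0377] 0.0007
top 73 73 [0.5515 0.0399 0.0299] 0.00062
ear ang 168.52566357002036 62 ext 0.06832305685847993
[-0.05714279  0.01141794] [ 0.055481   -0.01143973]
scene paddle ((521.6683349609375, -274.3780212402344), (38.97593307495117, 11.450786590576172), 81.59725189208984) [ 0.52156854 -0.27401583]
ang 81.34842037092469
body circ (array([ 0.52068344, -0.27524285,  0.02249458]), np.float64(0.00038909769490477156))
top paddle ((520.017578125, -279.8084716796875), (39.245338439941406, 10.939713478088379), 80.46475982666016) [ 0.51985497 -0.27956821]
ang 79.32517550464584
body circ (array([ 0.52011711, -0.28030114,  0.02216834]), np.float64(0.0005551790544463073))
scene green body [ 0.41  -0.265  0.039] pad [ 0.405 -0.269  0.075]
scene green body [ 0.514 -0.187  0.038] pad [ 0.509 -0.192  0.075]
scene green body [ 0.592 -0.204  0.038] pad [ 0.592 -0.207  0.075]
top green body [ 0.583 -0.208  0.039] pad [ 0.589 -0.212  0.077]
top green body [ 0.504 -0.195  0.039] pad [ 0.506 -0.194  0.077]
top green body [ 0.404 -0.27   0.04 ] pad [ 0.402 -0.273  0.077]
```

```bash
python3 - <<'E'
from m import *
I={n:(cv2.imread(f"pics/{n}0.png"),np.load(f"{n}0.npy")) for n in("scene","top")}
def tri(a,b):
    e1,d1=rays("scene",[a]);e2,d2=rays("top",[b]);d1=d1[0];d2=d2[0]
    A=np.c_[d1,-d2];s=np.linalg.lstsq(A,e2-e1,rcond=None)[0]
    p,q=e1+s[0]*d1,e2+s[1]*d2; return ((p+q)/2).round(4),"gap",np.linalg.norm(p-q).round(4)
C={}
for n,box in(("scene",(195,88,40,60)),("top",(385,180,40,40))):
    im,d=I[n]; uv,dd,mm=grab(n,box,'pale',im,d); P=pts(n,uv,dd); C[n,'pad']=uv[P[:,2]>.06].mean(0)
for n,box in(("scene",(225,200,95,70)),("top",(235,145,65,75))):
    im,d=I[n]; m=((im[...,2]>120)&grab(n,box,'brass',im,d)[2]).astype(np.uint8)
    cs,_=cv2.findContours(m,cv2.RETR_CCOMP,cv2.CHAIN_APPROX_NONE); c=sorted(cs,key=len)[-2]
    C[n,'rim']=np.array(cv2.fitEllipse(c)[0])
for k in('pad','rim'): print(k,C['scene',k],C['top',k],tri(C['scene',k],C['top',k]))
im,d=I['top']; v,u=np.nonzero(d>0); P=pts("top",np.c_[u,v],d[v,u])
ok=P[:,2]>.1; 
for lo in np.arange(-.9,.5,.1):
    for lx in np.arange(.1,.9,.1):
        s=(P[:,1]>lo)&(P[:,1]<lo+.1)&(P[:,0]>lx)&(P[:,0]<lx+.1)
        if s.sum()and P[s,2].max()>.085: print(f"x{lx:.1f} y{lo:.1f} zmax {P[s,2].max():.3f}",end=" | ")
E
```

```text
pad [211.21917808 105.43835616] [410.28235294 196.24705882] (array([ 0.5199, -0.2812,  0.071 ]), 'gap', np.float64(0.002))
rim [269.82818604 230.10749817] [266.28237915 180.07572937] (array([0.5524, 0.0401, 0.0344]), 'gap', np.float64(0.0002))
x0.4 y-0.7 zmax 0.103 | x0.7 y-0.7 zmax 0.102 | x0.1 y-0.6 zmax 0.242 | x0.4 y-0.6 zmax 0.103 | x0.5 y-0.6 zmax 0.104 | x0.6 y-0.6 zmax 0.104 | x0.7 y-0.6 zmax 0.103 | x0.4 y-0.5 zmax 0.088 | x0.5 y-0.5 zmax 0.096 | x0.6 y-0.5 zmax 0.103 | x0.7 y-0.5 zmax 0.105 | x0.7 y-0.4 zmax 0.113 | x0.2 y-0.1 zmax 0.511 | x0.1 y-0.0 zmax 0.478 | x0.2 y-0.0 zmax 0.493 | x0.1 y0.1 zmax 0.417 | x0.7 y0.3 zmax 0.099 |
```

Request:
drive_tool(steps=[{"tx": 0.17, "ty": -0.07, "turn": -0.05, "jaw": 0.6}, {"tx": 0.33, "ty": -0.14, "turn": -0.1, "jaw": 0.6}, {"tx": 0.5, "ty": -0.21, "turn": -0.15, "jaw": 0.6}, {"tx": 0.67, "ty": -0.28, "turn": -0.2, "jaw": 0.6}, {"tx": 0.83, "ty": -0.35, "turn": -0.25, "jaw": 0.6}, {"tx": 0.95, "ty": -0.42, "turn": -0.3, "jaw": 0.6}, {"tx": 1.0, "ty": -0.5, "turn": -0.343, "jaw": 0.6}, {"tx": 1.0, "ty": -0.56, "turn": -0.343, "jaw": 0.6}, {"tx": 1.0, "ty": -0.56, "turn": -0.343, "jaw": 0.6}, {"tx": 1.0, "ty": -0.56, "turn": -0.343, "jaw": 0.6}], force=50)

```text
schema error: expected keys jaw, tx, ty, tz, turn
```

```bash
cat > go.py <<'E'
from h import *
import sys
def go(x,y,z,yawx):
    s=robot.read_state(); p=s["tool_pos"]; M=R.from_rotvec(s["orientation"]).as_matrix()
    d=M.T@(np.array([x,y,z])-p); yaw=np.degrees(np.arctan2(M[1,0],M[0,0]))
    dy=(yawx-yaw+90)%180-90
    print("t",s["t"],"pos",p.round(4),"yawx",yaw.round(2),"tilt",M[:,2].round(4),"q1,q6",np.degrees(s["q"][[0,5]]).round(1),"F",s["force"].round(1),"T",s["wrist_torque"].round(2),"open",round(s["opening"],4))
    print("units t",(d/.3).round(4),"turn",round(-dy/180,4))
if len(sys.argv)>4: go(*map(float,sys.argv[1:5]))
E
python3 go.py .5205 -.2775 .15 80.5
```

```text
t 0.1 pos [ 0.1931 -0.5675  0.2177] yawx 18.78 tilt [-4.0e-04  1.6e-03 -1.0e+00] q1,q6 [-76.1  -4.9] F [-0.4  0.   0.3] T [-0.02 -0.05  0.04] open 0.093
units t [ 1.3446 -0.5635  0.2269] turn -0.3429
```

Request:
drive_tool(steps=[{"tx": 0.17, "ty": -0.07, "tz": 0, "turn": -0.05, "jaw": 0.6}, {"tx": 0.33, "ty": -0.14, "tz": 0, "turn": -0.1, "jaw": 0.6}, {"tx": 0.5, "ty": -0.21, "tz": 0, "turn": -0.15, "jaw": 0.6}, {"tx": 0.67, "ty": -0.28, "tz": 0, "turn": -0.2, "jaw": 0.6}, {"tx": 0.83, "ty": -0.35, "tz": 0, "turn": -0.25, "jaw": 0.6}, {"tx": 0.95, "ty": -0.42, "tz": 0, "turn": -0.3, "jaw": 0.6}, {"tx": 1.0, "ty": -0.5, "tz": 0, "turn": -0.343, "jaw": 0.6}, {"tx": 1.0, "ty": -0.56, "tz": 0, "turn": -0.343, "jaw": 0.6}, {"tx": 1.0, "ty": -0.56, "tz": 0, "turn": -0.343, "jaw": 0.6}, {"tx": 1.0, "ty": -0.56, "tz": 0, "turn": -0.343, "jaw": 0.6}], force=50)

```text
t: 1.1
tool_pos: [0.4231, -0.3126, 0.2185]
orientation: [2.398, 2.029, -0.001]
force: [-0.1, 0.6, 0.4]
opening: 0.0558
```

```bash
python3 go.py .5205 -.2775 .13 80.5
```

```text
t 1.1 pos [ 0.4231 -0.3126  0.2185] yawx 80.48 tilt [-1.e-04 -4.e-04 -1.e+00] q1,q6 [-42.  -32.5] F [-0.1  0.6  0.4] T [-0.01 -0.11  0.  ] open 0.0558
units t [0.1691 0.301  0.295 ] turn -0.0001
```

Request:
drive_tool(steps=[{"tx": 0.08, "ty": 0.15, "tz": 0.1, "turn": 0, "jaw": 0.5}, {"tx": 0.169, "ty": 0.301, "tz": 0.2, "turn": 0, "jaw": 0.5}, {"tx": 0.169, "ty": 0.301, "tz": 0.3, "turn": 0, "jaw": 0.5}, {"tx": 0.169, "ty": 0.301, "tz": 0.3, "turn": 0, "jaw": 0.5}, {"tx": 0.169, "ty": 0.301, "tz": 0.3, "turn": 0, "jaw": 0.5}])

```text
t: 1.6
tool_pos: [0.5195, -0.2779, 0.1274]
orientation: [-2.397, -2.027, 0.002]
force: [1.1, -0.5, 0.3]
opening: 0.0469
```

```bash
python3 go.py .5205 -.2775 .044 80.5; python3 - <<'E'
from h import *
o=[]
for n,b in(("scene",(150,20,120,120)),("top",(340,140,120,120))):
    im,d=robot.read_camera(n); cv2.imwrite(f"pics/{n}1.png",im); np.save(f"{n}1.npy",d)
    x,y,w,h=b;o.append(cv2.resize(im[y:y+h,x:x+w],(400,400),interpolation=0))
cv2.imwrite("pics/e1.png",np.hstack(o))
E
```

```text
t 1.6 pos [ 0.5195 -0.2779  0.1274] yawx 80.44 tilt [-0.0029  0.0013 -1.    ] q1,q6 [-33.1 -23.6] F [ 1.1 -0.5  0.3] T [-0.05 -0.07 -0.01] open 0.0469
units t [0.0017 0.0041 0.2779] turn -0.0003
```

View pics/e1.png

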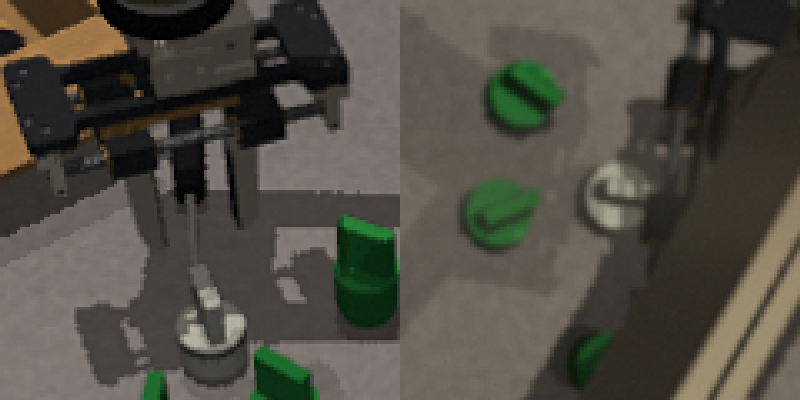

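The fingers straddle the wide cup's paddle in the scene crop (tips at about pixel 197,93 and 223,88). I'll project the TCP into the picture as a check.

```bash
python3 - <<'E'
from h import *
im=cv2.imread("pics/scene1.png")
def proj(n,P):
    c=cal(n);Rm_=Rm(c);q=(np.array(P)-c["eye"])@Rm_
    K=np.array([[c["fx"],0,c["cx"]],[0,c["fy"],c["cy"]],[0,0,1.]])
    return cv2.projectPoints(q.reshape(-1,1,3),np.zeros(3),np.zeros(3),K,np.array([c["k1"],0,0,0.]))[0].reshape(-1,2)
s=robot.read_state();p=s["tool_pos"];y=R.from_rotvec(s["orientation"]).as_matrix()[:,1]
o=s["opening"]
P=[p,p-y*o/2,p+y*o/2,p-y*(o/2+.0175),p+y*(o/2+.0175)]
q=proj("scene",P);print(q.round(1))
b=cv2.resize(im[50:130,160:260],None,fx=7,fy=7,interpolation=0)
for a in q: cv2.circle(b,tuple(((a-[160,50]+.5)*7).astype(int)),4,(0,0,255),-1)
cv2.imwrite("pics/f1.png",b)
E
```

```text
[[208.1  86. ]
 [218.7  83.4]
 [197.3  88.7]
 [226.7  81.4]
 [189.2  90.7]]
```

View pics/f1.png

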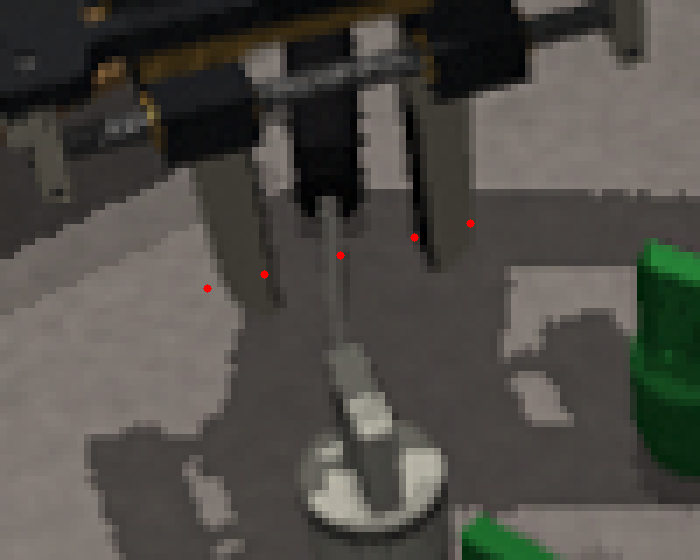

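Request:
drive_tool(steps=[{"tx": 0, "ty": 0.002, "tz": 0.1, "turn": 0, "jaw": 0.5}, {"tx": -0.003, "ty": 0.002, "tz": 0.18, "turn": 0, "jaw": 0.5}, {"tx": -0.003, "ty": 0.002, "tz": 0.24, "turn": 0, "jaw": 0.5}, {"tx": -0.003, "ty": 0.002, "tz": 0.274, "turn": 0, "jaw": 0.5}, {"tx": -0.003, "ty": 0.002, "tz": 0.274, "turn": 0, "jaw": 0.5}, {"tx": -0.003, "ty": 0.002, "tz": 0.274, "turn": 0, "jaw": 0.5}])

```text
t: 2.3
tool_pos: [0.5217, -0.2793, 0.0483]
orientation: [2.396, 2.028, 0.001]
force: [0.2, -0.1, 0.7]
opening: 0.0466
```

```bash
python3 go.py .5205 -.2785 .045 80.5
```

```text
t 2.3 pos [ 0.5217 -0.2793  0.0483] yawx 80.48 tilt [ 0.002  -0.0014 -1.    ] q1,q6 [-33.1 -23.6] F [ 0.2 -0.1  0.7] T [-0.07 -0.11  0.02] open 0.0466
units t [ 0.002  -0.0043  0.0108] turn -0.0001
```

Request:
drive_tool(steps=[{"tx": 0, "ty": 0, "tz": 0.011, "turn": 0, "jaw": 0.5}, {"tx": 0, "ty": 0, "tz": 0.011, "turn": 0, "jaw": 0.5}, {"tx": 0, "ty": 0, "tz": 0.011, "turn": 0, "jaw": 0}, {"tx": 0, "ty": 0, "tz": 0.011, "turn": 0, "jaw": 0}, {"tx": 0, "ty": 0, "tz": 0.011, "turn": 0, "jaw": 0}, {"tx": 0, "ty": 0, "tz": 0.011, "turn": 0, "jaw": 0}, {"tx": 0, "ty": 0, "tz": 0.011, "turn": 0, "jaw": 0}, {"tx": 0, "ty": 0, "tz": 0.011, "turn": 0, "jaw": 0}], force=50)

```text
t: 3.1
tool_pos: [0.521, -0.2782, 0.0431]
orientation: [-2.397, -2.03, -0.0]
force: [-0.4, -0.5, -0.7]
opening: 0.0117
```

```bash
python3 go.py .5205 -.2785 .045 80.5
```

```text
t 3.1 pos [ 0.521  -0.2782  0.0431] yawx 80.52 tilt [-0.  0. -1.] q1,q6 [-33.1 -23.6] F [-0.4 -0.5 -0.7] T [-0.04 -0.1  -0.04] open 0.0117
units t [-0.0012 -0.0015 -0.0062] turn 0.0001
```

Request:
drive_tool(steps=[{"tx": 0, "ty": 0, "tz": -0.03, "turn": 0, "jaw": 0}, {"tx": 0, "ty": 0, "tz": -0.1, "turn": 0, "jaw": 0}, {"tx": 0, "ty": 0, "tz": -0.2, "turn": 0, "jaw": 0}, {"tx": 0, "ty": 0, "tz": -0.3, "turn": 0, "jaw": 0}, {"tx": 0, "ty": 0, "tz": -0.38, "turn": 0, "jaw": 0}, {"tx": 0, "ty": 0, "tz": -0.4, "turn": 0, "jaw": 0}, {"tx": 0, "ty": 0, "tz": -0.4, "turn": 0, "jaw": 0}])

```text
t: 3.8
tool_pos: [0.5216, -0.2786, 0.1643]
orientation: [2.396, 2.029, 0.001]
force: [-0.6, -0.4, -2.8]
opening: 0.0116
```

```bash
python3 go.py .5525 .0405 .163 78.57
```

```text
t 3.8 pos [ 0.5216 -0.2786  0.1643] yawx 80.52 tilt [ 0.0019 -0.0013 -1.    ] q1,q6 [-33.1 -23.6] F [-0.6 -0.4 -2.8] T [-0.08 -0.07  0.01] open 0.0116
units t [ 1.0663 -0.0736  0.0033] turn 0.0109
```

Request:
drive_tool(steps=[{"tx": 0.05, "ty": 0, "tz": 0, "turn": 0.003, "jaw": 0}, {"tx": 0.15, "ty": -0.01, "tz": 0, "turn": 0.005, "jaw": 0}, {"tx": 0.28, "ty": -0.02, "tz": 0, "turn": 0.007, "jaw": 0}, {"tx": 0.41, "ty": -0.03, "tz": 0, "turn": 0.009, "jaw": 0}, {"tx": 0.54, "ty": -0.04, "tz": 0, "turn": 0.011, "jaw": 0}, {"tx": 0.67, "ty": -0.05, "tz": 0, "turn": 0.011, "jaw": 0}, {"tx": 0.8, "ty": -0.06, "tz": 0, "turn": 0.011, "jaw": 0}, {"tx": 0.9, "ty": -0.07, "tz": 0, "turn": 0.011, "jaw": 0}, {"tx": 0.97, "ty": -0.074, "tz": 0, "turn": 0.011, "jaw": 0}, {"tx": 1.0, "ty": -0.074, "tz": 0, "turn": 0.011, "jaw": 0}, {"tx": 1.0, "ty": -0.074, "tz": 0, "turn": 0.011, "jaw": 0}])

```text
t: 4.9
tool_pos: [0.5477, 0.0221, 0.1615]
orientation: [-2.429, -1.99, 0.003]
force: [-0.3, 0.9, -1.3]
opening: 0.0117
```

```bash
python3 go.py .5525 .0405 .12 78.57
```

```text
t 4.9 pos [0.5477 0.0221 0.1615] yawx 78.64 tilt [-2.5e-03  1.0e-04 -1.0e+00] q1,q6 [-3.   8.3] F [-0.3  0.9 -1.3] T [-0.11 -0.06  0.  ] open 0.0117
units t [0.0634 0.0041 0.1383] turn 0.0004
```

Request:
drive_tool(steps=[{"tx": 0.04, "ty": 0.002, "tz": 0.03, "turn": 0, "jaw": 0}, {"tx": 0.063, "ty": 0.004, "tz": 0.08, "turn": 0, "jaw": 0}, {"tx": 0.063, "ty": 0.004, "tz": 0.13, "turn": 0, "jaw": 0}, {"tx": 0.063, "ty": 0.004, "tz": 0.16, "turn": 0, "jaw": 0}, {"tx": 0.063, "ty": 0.004, "tz": 0.16, "turn": 0, "jaw": 0}, {"tx": 0.063, "ty": 0.004, "tz": 0.16, "turn": 0, "jaw": 0}])

```text
t: 5.5
tool_pos: [0.5531, 0.0392, 0.1147]
orientation: [-2.432, -1.988, 0.001]
force: [0.2, 0.5, -1.7]
opening: 0.0115
```

```bash
python3 go.py .5525 .0405 .08 78.57;  python3 - <<'E'
from h import *
o=[]
for n,b in(("scene",(220,160,100,100)),("top",(220,120,100,100))):
    im,d=robot.read_camera(n); cv2.imwrite(f"pics/{n}2.png",im); np.save(f"{n}2.npy",d)
    x,y,w,h=b;o.append(cv2.resize(im[y:y+h,x:x+w],(400,400),interpolation=0))
cv2.imwrite("pics/e2.png",np.hstack(o))
E
```

```text
t 5.5 pos [0.5531 0.0392 0.1147] yawx 78.51 tilt [-9.e-04 -1.e-04 -1.e+00] q1,q6 [-1.2 10.2] F [ 0.2  0.5 -1.7] T [-0.06 -0.04  0.03] open 0.0115
units t [ 0.0039 -0.0028  0.1157] turn -0.0003
```

View pics/e2.png

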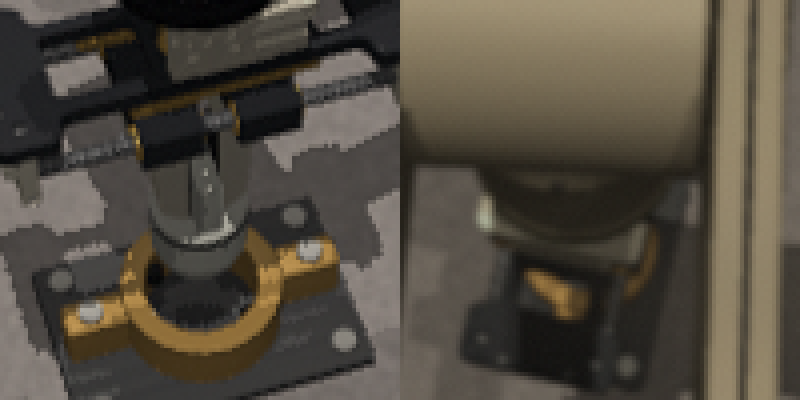

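```bash
python3 - <<'E'
from h import *
from scipy.optimize import least_squares
im=cv2.imread("pics/scene2.png");d=np.load("scene2.npy")
v,u=np.nonzero(d>0);k=(u>250)&(u<290)&(v>195)&(v<235);u,v=u[k],v[k]
P=pts("scene",np.c_[u,v],d[v,u])
hs=np.hypot(P[:,0]-.553,P[:,1]-.041)<.035
for lo,hi,r in((.088,.108,.023),(.07,.115,.023)):
    s=hs&(P[:,2]>lo)&(P[:,2]<hi)
    g=least_squares(lambda p:np.hypot(P[s,0]-p[0],P[s,1]-p[1])-r,[.553,.035],loss='soft_l1',f_scale=.001)
    print(lo,hi,s.sum(),g.x.round(4),np.std(g.fun).round(4))
# silhouette width centre on sample rows -> tangent planes
g=cv2.cvtColor(im,cv2.COLOR_BGR2GRAY)
print(P[hs&(P[:,2]>.06)][:,2].min())
b=cv2.resize(im[190:240,245:300],None,fx=12,fy=12,interpolation=0);cv2.imwrite("pics/g2.png",b)
E
```

```text
0.088 0.108 157 [0.5531 0.0401] 0.0021
0.07 0.115 328 [0.553  0.0394] 0.0027
0.06832044072127386
```

View pics/g2.png

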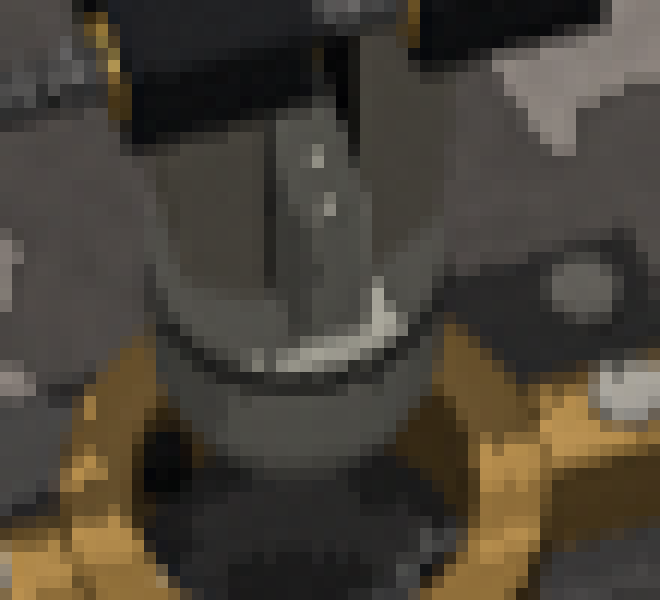

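```bash
python3 - <<'E'
from h import *
e,_=rays("scene",[[270,229]])
for c in([.5544,.0437],[.553,.0402]):
    c=np.array(c); a=(e[:2]-c); a/=np.linalg.norm(a)
    print("toward cam",a)
    P=plane("scene",[[257.3,214],[281.9,214]],.111); m=P.mean(0); n=np.array([-a[1],a[0]])
    print("across offset of cup from axis",((m[:2]-c)@n).round(4), "width",np.linalg.norm(P[0]-P[1]).round(4))
    for r in (228.7,229.5): 
        f=plane("scene",[[270,r]],.0716)[0,:2]; print("along offset (foot centre)",((f-c)@a-.019).round(4))
E
```

```text
toward cam [0.48316257 0.87553066]
across offset of cup from axis -0.0001 width 0.045
along offset (foot centre) -0.0043
along offset (foot centre) -0.0025
toward cam [0.48239826 0.87595201]
across offset of cup from axis 0.0004 width 0.045
along offset (foot centre) -0.0006
along offset (foot centre) 0.0012
```

```bash
python3 go.py .554 .0422 .072 78.57
```

```text
t 5.6 pos [0.554  0.0393 0.1159] yawx 78.52 tilt [ 1.2e-03 -1.0e-04 -1.0e+00] q1,q6 [-1.2 10.3] F [ 0.6 -0.5 -1.9] T [-0.04 -0.08 -0.01] open 0.0117
units t [ 0.0095 -0.0019  0.1462] turn -0.0003
```

Request:
drive_tool(steps=[{"tx": 0.01, "ty": 0.001, "tz": 0.02, "turn": 0, "jaw": 0}, {"tx": 0.01, "ty": 0.001, "tz": 0.05, "turn": 0, "jaw": 0}, {"tx": 0.01, "ty": 0.001, "tz": 0.08, "turn": 0, "jaw": 0}, {"tx": 0.01, "ty": 0.001, "tz": 0.11, "turn": 0, "jaw": 0}, {"tx": 0.01, "ty": 0.001, "tz": 0.13, "turn": 0, "jaw": 0}, {"tx": 0.01, "ty": 0.001, "tz": 0.143, "turn": 0, "jaw": 0}, {"tx": 0.01, "ty": 0.001, "tz": 0.143, "turn": 0, "jaw": 0}, {"tx": 0.01, "ty": 0.001, "tz": 0.143, "turn": 0, "jaw": 0}, {"tx": 0.01, "ty": 0.001, "tz": 0.143, "turn": 0, "jaw": 0}])

```text
t: 6.5
tool_pos: [0.5547, 0.0424, 0.0727]
orientation: [2.432, 1.988, 0.001]
force: [-0.1, -0.6, -1.3]
opening: 0.0119
```

```bash
python3 go.py .5545 .0422 .065 78.57
```

```text
t 6.5 pos [0.5547 0.0424 0.0727] yawx 78.54 tilt [ 8.e-04 -0.e+00 -1.e+00] q1,q6 [-0.9 10.6] F [-0.1 -0.6 -1.3] T [-0.04 -0.05 -0.02] open 0.0119
units t [-0.001  -0.0006  0.0258] turn -0.0002
```

```bash
python3 - <<'E'
from h import *
im,d=robot.read_camera("scene"); cv2.imwrite("pics/scene3.png",im); np.save("scene3.npy",d)
cv2.imwrite("pics/e3.png",cv2.resize(im[190:270,225:325],None,fx=7,fy=7,interpolation=0))
E
```

```text
(no output)
```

View pics/e3.png

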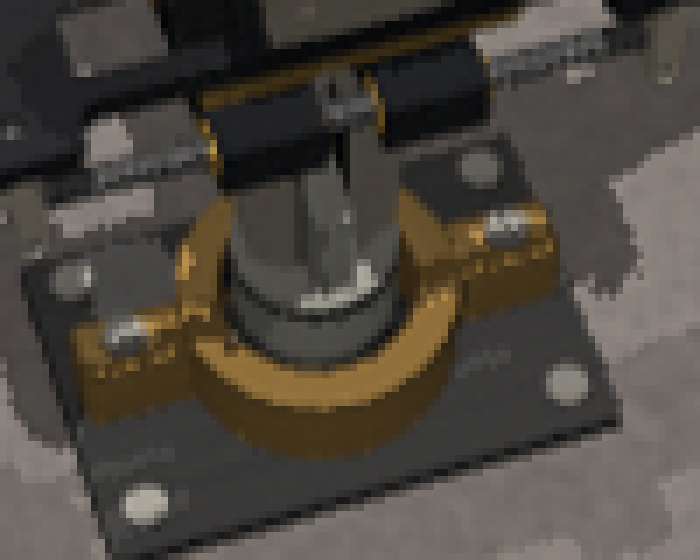

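The cup sits in the mouth at crop (315,300), centred between the rim walls, with its handle crosswise to the ears at crop (125,340) and (500,225). I'll lower it onto the pads next.

Request:
drive_tool(steps=[{"tx": 0, "ty": 0, "tz": 0.008, "turn": 0, "jaw": 0}, {"tx": 0, "ty": 0, "tz": 0.016, "turn": 0, "jaw": 0}, {"tx": 0, "ty": 0, "tz": 0.022, "turn": 0, "jaw": 0}, {"tx": 0, "ty": 0, "tz": 0.024, "turn": 0, "jaw": 0}, {"tx": 0, "ty": 0, "tz": 0.024, "turn": 0, "jaw": 0}])

```text
t: 7.05
tool_pos: [0.5542, 0.0421, 0.0654]
orientation: [2.432, 1.988, -0.001]
force: [-2.8, -2.6, 4.7]
opening: 0.0121
```

```bash
python3 go.py .5545 .0422 .0531 168.57
```

```text
t 7.05 pos [0.5542 0.0421 0.0654] yawx 78.54 tilt [-3.e-04 -6.e-04 -1.e+00] q1,q6 [-0.9 10.6] F [-2.8 -2.6  4.7] T [-0.63  0.73 -0.02] open 0.0121
units t [0.0006 0.0009 0.0409] turn 0.4998
```

Request:
drive_tool(steps=[{"tx": -0.001, "ty": -0.001, "tz": 0.0, "turn": -0.03, "jaw": 0}, {"tx": -0.002, "ty": -0.001, "tz": 0.002, "turn": -0.07, "jaw": 0}, {"tx": -0.003, "ty": -0.002, "tz": 0.005, "turn": -0.11, "jaw": 0}, {"tx": -0.003, "ty": -0.002, "tz": 0.008, "turn": -0.15, "jaw": 0}, {"tx": -0.003, "ty": -0.002, "tz": 0.012, "turn": -0.19, "jaw": 0}, {"tx": -0.003, "ty": -0.002, "tz": 0.016, "turn": -0.23, "jaw": 0}, {"tx": -0.003, "ty": -0.002, "tz": 0.02, "turn": -0.27, "jaw": 0}, {"tx": -0.003, "ty": -0.002, "tz": 0.023, "turn": -0.3, "jaw": 0}], force=60)

```text
t: 7.85
tool_pos: [0.554, 0.0413, 0.0587]
orientation: [1.257, 2.878, -0.0]
force: [-3.2, -3.0, 5.4]
opening: 0.0118
```

```bash
python3 go.py .554 .0415 .0531 168.57
```

```text
t 7.85 pos [0.554  0.0413 0.0587] yawx 132.8 tilt [ 9.e-04 -5.e-04 -1.e+00] q1,q6 [ -1.  -43.8] F [-3.2 -3.   5.4] T [-0.6   0.45 -0.3 ] open 0.0118
units t [0.0006 0.0004 0.0187] turn -0.1987
```

Request:
drive_tool(steps=[{"tx": 0, "ty": -0.002, "tz": 0.003, "turn": -0.04, "jaw": 0}, {"tx": 0, "ty": -0.003, "tz": 0.006, "turn": -0.08, "jaw": 0}, {"tx": 0, "ty": -0.003, "tz": 0.01, "turn": -0.12, "jaw": 0}, {"tx": 0, "ty": -0.003, "tz": 0.014, "turn": -0.16, "jaw": 0}, {"tx": 0, "ty": -0.003, "tz": 0.018, "turn": -0.199, "jaw": 0}, {"tx": 0, "ty": -0.003, "tz": 0.02, "turn": -0.199, "jaw": 0}, {"tx": 0, "ty": -0.003, "tz": 0.02, "turn": -0.199, "jaw": 0}, {"tx": 0, "ty": -0.003, "tz": 0.02, "turn": -0.199, "jaw": 0}], force=60)

```text
t: 8.65
tool_pos: [0.5538, 0.041, 0.0532]
orientation: [0.318, 3.124, -0.0]
force: [-1.4, -1.3, 6.3]
opening: 0.0117
```

```bash
python3 go.py .554 .0415 .0525 168.57; python3 - <<'E'
from h import *
im,d=robot.read_camera("scene"); cv2.imwrite("pics/scene4.png",im); np.save("scene4.npy",d)
cv2.imwrite("pics/e4.png",cv2.resize(im[190:270,225:325],None,fx=7,fy=7,interpolation=0))
E
```

```text
t 8.65 pos [0.5538 0.041  0.0532] yawx 168.37 tilt [ 1.9e-03 -2.0e-04 -1.0e+00] q1,q6 [ -1.1 -79.4] F [-1.4 -1.3  6.3] T [-0.21  0.27  0.23] open 0.0117
units t [-0.0003  0.0019  0.0024] turn -0.0011
```

View pics/e4.png

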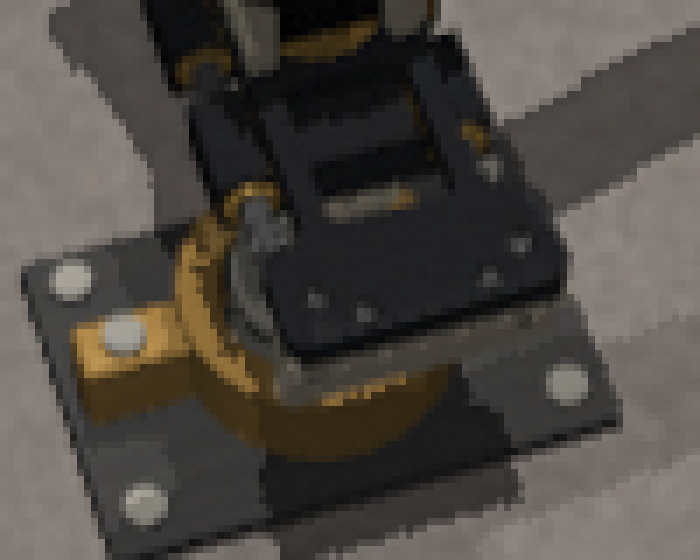

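The view is blocked by the gripper, so I'll press on until the force shows the floor.

Request:
drive_tool(steps=[{"tx": 0, "ty": 0, "tz": 0.002, "turn": 0, "jaw": 0}, {"tx": 0, "ty": 0, "tz": 0.004, "turn": 0, "jaw": 0}, {"tx": 0, "ty": 0, "tz": 0.006, "turn": 0, "jaw": 0}, {"tx": 0, "ty": 0, "tz": 0.006, "turn": 0, "jaw": 0}])

```text
t: 9.1
tool_pos: [0.554, 0.0409, 0.0531]
orientation: [0.318, 3.123, -0.0]
force: [-9.9, -0.9, 20.7]
opening: 0.0116
```

```bash
python3 go.py .554 .0415 .0525 168.57
```

```text
t 9.1 pos [0.554  0.0409 0.0531] yawx 168.38 tilt [ 2.e-03 -4.e-04 -1.e+00] q1,q6 [ -1.  -79.4] F [-9.9 -0.9 20.7] T [-0.31  1.85  0.12] open 0.0116
units t [0.0002 0.0019 0.0019] turn -0.0011
```

Request:
drive_tool(steps=[{"tx": 0, "ty": 0, "tz": 0.003, "turn": 0, "jaw": 0}, {"tx": 0, "ty": 0, "tz": 0.005, "turn": 0, "jaw": 0}, {"tx": 0, "ty": 0, "tz": 0.005, "turn": 0, "jaw": 0}])

```text
t: 9.4
tool_pos: [0.5541, 0.041, 0.053]
orientation: [0.318, 3.123, -0.0]
force: [-17.0, -2.0, 34.2]
opening: 0.0115
```

```bash
python3 go.py .554 .0415 .0525 168.57
```

```text
t 9.4 pos [0.5541 0.041  0.053 ] yawx 168.38 tilt [ 2.1e-03 -4.0e-04 -1.0e+00] q1,q6 [ -1.  -79.4] F [-17.   -2.   34.2] T [-0.31  3.12  0.15] open 0.0115
units t [0.0006 0.0017 0.0017] turn -0.0011
```

It holds at 34 N without moving, so it is on the floor. I'll relax, open and rise.

Request:
drive_tool(steps=[{"tx": 0, "ty": 0, "tz": -0.006, "turn": 0, "jaw": 0}, {"tx": 0, "ty": 0, "tz": -0.01, "turn": 0, "jaw": 0}, {"tx": 0, "ty": 0, "tz": -0.01, "turn": 0, "jaw": 0.4}, {"tx": 0, "ty": 0, "tz": -0.01, "turn": 0, "jaw": 0.4}, {"tx": 0, "ty": 0, "tz": -0.01, "turn": 0, "jaw": 0.4}, {"tx": 0, "ty": 0, "tz": -0.01, "turn": 0, "jaw": 0.4}, {"tx": 0, "ty": 0, "tz": -0.05, "turn": 0, "jaw": 0.4}, {"tx": 0, "ty": 0, "tz": -0.15, "turn": 0, "jaw": 0.4}, {"tx": 0, "ty": 0, "tz": -0.3, "turn": 0, "jaw": 0.4}, {"tx": 0, "ty": 0, "tz": -0.45, "turn": 0, "jaw": 0.4}, {"tx": 0, "ty": 0, "tz": -0.6, "turn": 0, "jaw": 0.4}, {"tx": 0, "ty": 0, "tz": -0.6, "turn": 0, "jaw": 0.4}])

```text
t: 10.6
tool_pos: [0.5568, 0.0411, 0.2383]
orientation: [0.317, 3.112, 0.002]
force: [0.4, 0.7, -0.8]
opening: 0.0372
```

```bash
python3 go.py .35 -.3 .23 168.57
```

```text
t 10.6 pos [0.5568 0.0411 0.2383] yawx 168.36 tilt [ 1.350e-02 -2.000e-04 -9.999e-01] q1,q6 [ -1.  -79.4] F [ 0.4  0.7 -0.8] T [ 0.04 -0.2  -0.06] open 0.0372
units t [ 0.4462 -1.2527  0.0187] turn -0.0011
```

Next I move the arm aside so that both cameras can see.

Request:
drive_tool(steps=[{"tx": 0.06, "ty": -0.15, "tz": 0, "turn": 0, "jaw": 0.4}, {"tx": 0.12, "ty": -0.3, "tz": 0, "turn": 0, "jaw": 0.4}, {"tx": 0.18, "ty": -0.45, "tz": 0, "turn": 0, "jaw": 0.4}, {"tx": 0.24, "ty": -0.6, "tz": 0, "turn": 0, "jaw": 0.4}, {"tx": 0.3, "ty": -0.75, "tz": 0, "turn": 0, "jaw": 0.4}, {"tx": 0.36, "ty": -0.9, "tz": 0, "turn": 0, "jaw": 0.4}, {"tx": 0.4, "ty": -1.0, "tz": 0, "turn": 0, "jaw": 0.4}, {"tx": 0.4, "ty": -1.0, "tz": 0, "turn": 0, "jaw": 0.4}, {"tx": 0.4, "ty": -1.0, "tz": 0, "turn": 0, "jaw": 0.4}])

```text
t: 11.5
tool_pos: [0.3747, -0.2288, 0.2292]
orientation: [0.322, 3.124, 0.0]
force: [0.9, -0.5, -0.0]
opening: 0.0375
```

```bash
cat > chk.py <<'E'
from m import *
o=[];P_={}
for n,b in(("scene",(220,180,100,90)),("top",(215,135,100,90))):
    im,d=robot.read_camera(n); cv2.imwrite(f"pics/{n}5.png",im)
    x,y,w,h=b;o.append(cv2.resize(im[y:y+h,x:x+w],(400,360),interpolation=0))
    v,u=np.nonzero(d>0);k=(u>x)&(u<x+w)&(v>y)&(v<y+h);u,v=u[k],v[k];P=pts(n,np.c_[u,v],d[v,u])
    T=P[:,2]>.066; print(n,"paddle n",T.sum(),"z",np.median(P[T,2]).round(4))
    if T.sum():
        q=plane(n,np.c_[u,v][T],.088)[:,:2]; c=q.mean(0); rr=cv2.minAreaRect((q*1000).astype(np.float32)); w_,vv=np.linalg.eigh((q-c).T@(q-c))
        print("centre",c.round(4),"ang",np.degrees(np.arctan2(vv[1,1],vv[0,1])).round(1),np.round(rr[1],1))
for n,box in(("scene",(325,295,30,40)),("top",(155,175,35,30))):
    im=cv2.imread(f"pics/{n}5.png");print("slim diff",n,np.abs(im[box[1]:box[1]+box[3],box[0]:box[0]+box[2]].astype(int)-cv2.imread(f"pics/{n}0.png")[box[1]:box[1]+box[3],box[0]:box[0]+box[2]]).mean())
cv2.imwrite("pics/e5.png",np.hstack(o)); s=robot.read_state();print(s["t"],s["tool_pos"],s["force"])
E
python3 chk.py
```

```text
scene paddle n 216 z 0.0834
centre [0.5588 0.0494] ang 172.7 [23.1 41.7]
top paddle n 112 z 0.0868
centre [0.5512 0.0389] ang 168.6 [12.7 41.9]
slim diff scene 0.4625
slim diff top 7.064126984126984
11.6 [ 0.37536635 -0.22781332  0.22900646] [-0.0855841  -0.41996815  1.36637802]
```

View pics/e5.png

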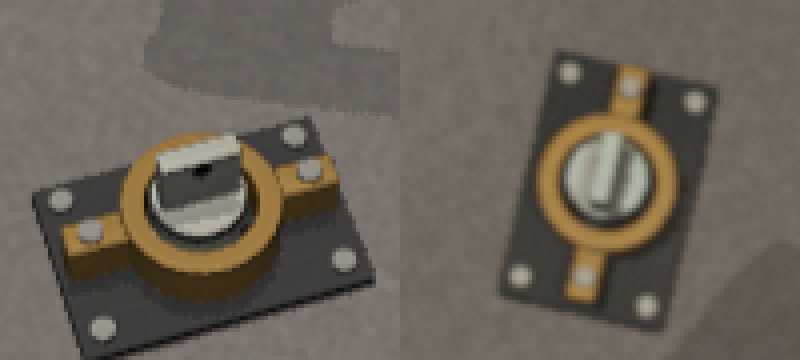

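```bash
python3 - <<'E'
from h import *
o=[]
for k in(0,5):
    o.append(cv2.resize(cv2.imread(f"pics/top{k}.png")[160:220,140:210],(400,343),interpolation=0))
cv2.imwrite("pics/s.png",np.hstack(o))
E
```

```text
(no output)
```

View pics/s.png

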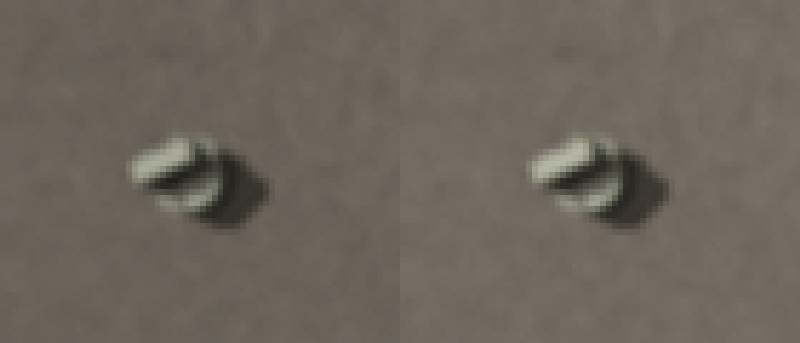

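The slim cup is unmoved: crop (175,175) in both pictures, with only the brightness changed. The wide cup is seated, in line with the ears and released, so I'm handing the job in.

```bash
python3 -c "
from plant import robot
print(robot.close_job())"
```

```text
the job is handed in; nothing more can be done
None
```

The wide cup is fully home in the valve body, its handle in line with the ears, and released. I handed the job in at about 11.6 s; no verdict was reported.

**What I did:** I gripped the wide cup by its paddle and set it on the rubber pads crosswise to the ears, with its foot about 12 mm up. I then pressed and turned it together through 90°. At 36° off the ears' line the foot was still about 5.6 mm up. At the end I pressed to 34 N, and it did not move any further.

**Last checks that agreed:**
- **Centring and angle:** in the top view the handle lies at 168.6° against 168.5° for the ears. The cup centre is about 1 mm from the axis.
- **Height:** the tool height while gripped puts the foot on the seat. The paddle top read 0.087 m in the top view, against 0.088 m expected.
- **Slim cup:** it has not moved in either view.
- **Arm:** it is clear of everything.

**Checks that disagreed:**
- **Camera offset:** the two cameras differed by 3–5 mm in position. Triangulated heights came out about 7 mm low, so I relied on camera depth, the given sizes and contact force.
- **Last scene-view fit:** it gave 172.7° and a shifted centre because it also took in the paddle's front face, so I did not use it.

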